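# Set the dosing valve that feeds the beaker

### The arm

A 7-joint arm with a two-finger parallel gripper is mounted at the origin on a cart in front of the work surface, level with it; the furniture and walls round the work are solid. World frame = base frame: x ahead of the robot, y to its left, z up, the work surface at z = 0. Lengths are in m, angles in rad, forces in N, time in s.
With the tool pointing down it reaches from about 0.425 to 0.925 m from the base axis. Payload 6.8 kg.
Tool frame: the origin (TCP) lies on the front face of the gripper's body, between the roots of the fingers; the fingertips stand 73 mm ahead of it and the grasp point (between the pads) lies 54 mm ahead of it (env.nose_length is the distance from the TCP to the fingertips, in m); z points along the fingers, y is the direction in which the jaws open and shut (so a half turn about z gives the same grasp; the last joint's range is limited). The gripper opens to 85 mm and grips with 20 to 120 N. Pads are 22 mm wide; open, the fingers measure 114 mm over their backs; the gripper's body (76 mm by 85 mm) begins 54 mm behind the grasp point. The pads swing forward as they close: fully open they stand 13 mm farther back than shut.
Start: joints at [-1.355, 0.477, 0.022, 1.555, -0.011, 1.109, -0.083], TCP at [0.215, 0.64, 0.304] pointing down, gripper open.
Joint ranges: [-2.96, 2.96], [-0.34, 2.1], [-1.41, 1.46], [0.24, 2.44], [-1.37, 4.51], [0.17, 1.92], [-2.96, 2.96]. Speed limits (rad/s): [2.39, 2.39, 3.14, 3.14, 3.14, 3.14, 3.14].

### API

Orientations are given as a unit quaternion [w, x, y, z].
In Python, from cell import env, kin, camera, calibration, job gives the robot as it stands. The module is installed in compiled form; this text tells all that it offers. Calls block until the motion is done:
- env.reach(position, orientation): joint-space move of the TCP to a pose.
- env.movel(position, velocity=0.15, rot=None, stop_force=None): straight line of the TCP; rot=None keeps the orientation; velocity is the mean speed in m/s. With stop_force (N) it stops when the force on the tool has changed by that much, and returns True; else False.
- env.goto_joints(angles): joint-space move.
- env.grip(opening, f_grip=None): finger opening in m; f_grip is the grip in N (None keeps the last); returns when the fingers have stopped.
- env.dwell(seconds).
- kin.inverse_kinematics(position, orientation): joint angles nearest the present ones, or None.
- env.get_state(): the state.
- camera(name): name is "scene" or "top" or "wrist"; returns (picture, depth): 384x512x3 uint8, blue, green, red; 384x512 float32, m along the optical axis (not along the pixel's ray), 0 where there is no reading.
- calibration(name): a dict with "fx", "fy", "cx", "cy" (pixels), "rvec" (rotation vector, rad) and "tvec" (3), from world to camera coordinates, as OpenCV has them. Camera axes: x right, y down, z forward; pixel columns grow to the right and rows downward; lengths in m; the calibration is good to about 2 mm. A picture is of the moment at which its call begins: read the wrist's pose just before it. calibration takes no time and is no camera call; for the wrist camera it gives the pose at the moment of the call.
A pose or a line that the arm cannot do raises env.PlanningError and nothing moves.
- job.job_done(): hands the job in, once; it reports no verdict.
The state is a dict: "time": time; "qpos": joint angles; "joint_velocities": joint speeds; "joint_torque": joint torques, N m; "tcp_pos": TCP position; "orientation": TCP orientation; "force": force on the tool from outside, world axes, zero at the start; "torque": the same for the moment, N m; "opening": finger opening in m.
Only numpy, scipy, OpenCV 4.12 (cv2) and the standard library are available. Lean on these libraries where they do the work, as an engineer would, in place of code of your own. Each camera call takes 0.05 s, during which the arm holds its last target.

### The job

Two valves with blue handwheels feed the two outlets of the little dosing manifold; an open glass beaker stands under one outlet and a capped bottle under the other. Take the crank handle of the valve on the beaker's side, turn it clockwise (seen from above) until the valve is fully closed on its stop, then back it off exactly two full turns and finish still gripping that crank handle, with the wheel at rest. Do not turn the other valve, and leave the beaker, the bottle and the things round about where they are.

Things in the scene. Friction and masses are not known exactly. Their poses are not given: they have to be found in the camera images.
- manifold: dosing manifold, fixed to the bench: 90 x 280 mm plate, two pillars and a steel pipe (125 mm up) with two brass valves 200 mm apart. Origin at the centre of the plate's underside; z up, +y along the pipe to the left valve, -x its front (to the robot). A clear extraction hood hangs over the rear left of the bench (beyond x 0.6, y 0.1, from about 0.4 m up): swing the arm across near its base
- hub_left (a point): centre of the left handwheel, on its upright axis (+y side of the manifold): blue wheel, 94 mm across, three spokes, 0.175 m above the bench, rim 10 mm thick
- hub_right (a point): centre of the right handwheel, on its upright axis (-y side of the manifold), same as the left one
- wheel_left (a joint): left handwheel: turn in rad, 0 = closed stop (a hard stop), grows as it opens (counter-clockwise seen from above), one turn = 6.283. Stiff enough to stay where it is left: about 0.1 N m, i.e. 2 to 3 N at the crank handle; there is no stop or click at two turns
- wheel_right (a joint): right handwheel: turn in rad, 0 = closed stop (a hard stop), grows as it opens (counter-clockwise seen from above), one turn = 6.283. Stiff enough to stay where it is left: about 0.1 N m, i.e. 2 to 3 N at the crank handle; there is no stop or click at two turns
- grip_left: crank handle of the left handwheel: upright black barrel, 18 mm thick, 44 mm high, spins freely on its own pin, so it can be carried round the wheel without turning the gripper. Origin at its centre, half-way up, 42 mm from the wheel's axis and 0.203 m above the bench; nothing stands higher near it. When the valve is closed it is on the -x side of its wheel (manifold frame)
- grip_right: crank handle of the right handwheel: upright black barrel, 18 mm thick, 44 mm high, spins freely on its own pin, so it can be carried round the wheel without turning the gripper. Origin at its centre, half-way up, 42 mm from the wheel's axis and 0.203 m above the bench; nothing stands higher near it. When the valve is closed it is on the -x side of its wheel (manifold frame)
- outlet_left (a point): mouth of the left outlet, 0.105 m above the bench at the pipe's left end, 90 mm outward of the left wheel's axis; fed by the left valve
- outlet_right (a point): mouth of the right outlet at the pipe's right end, likewise; fed by the right valve
- beaker_mid (a point): centre, half-way up, of the open clear glass beaker, 61 mm across, 76 mm high, under one of the outlets, loose
- bottle_mid (a point): centre, half-way up, of the clear bottle with pink contents and orange cap, 52 mm across, 98 mm high, under the other outlet, loose
- timer: white and red bench timer, 66x62x18 mm, loose bystander; origin at its underside
- petri_stack: stack of petri dishes, 59 mm across, 31 mm high, loose bystander; origin at its underside
- vial_red: small brown vial with red cap, 20 mm across, 36 mm high, loose bystander; origin at its underside
There are look-alikes about, which are no part of the job. What is shaped like the part that bears bottle_mid but red is not meant. Leave any yellow look-alike of the part that bears beaker_mid alone.

How it is judged:
By the outcome, as a careful person would: the job done as asked, in the order asked, and still so for the second after the job is handed in, while the arm keeps its last pose, push and grip.
It also fails if it takes over 67 s, if anything falls off the work surface, if the arm or the gripper's body presses on something with over 40 N, if the wrist force passes 120 N, or if a joint passes its speed limit or range.

## Working session

There is one attempt and no reset: what is moved stays moved. The work goes in short steps, each a Python script; the robot and the scene stay as the last script left them, time stands still between calls to the robot, and variables do not carry over. Pictures are saved under pics/ and viewed, and the job is handed in when it is done.

```bash
mkdir -p pics; cat > h.py <<'E'
import numpy as np, cv2
from cell import env, kin, camera, calibration, job
def ray(c,u,v):
    R=cv2.Rodrigues(np.array(c['rvec'],float))[0]; t=np.array(c['tvec'],float).ravel()
    d=R.T@np.array([(u-c['cx'])/c['fx'],(v-c['cy'])/c['fy'],1.]); o=-R.T@t
    return o,d
def onz(c,u,v,z):
    o,d=ray(c,u,v); return o+d*(z-o[2])/d[2]
E
python3 - <<'E'
from h import *
for n in ('scene','top','wrist'):
    p,d=camera(n); c=calibration(n); cv2.imwrite(f'pics/{n}0.png',p); np.save(f'{n}0.npy',d)
    import json; json.dump({k:np.array(v).tolist() for k,v in c.items()},open(f'{n}0.json','w'))
    print(n,ray(c,c['cx'],c['cy']))
s=env.get_state(); print(s)
E
```

```text
scene (array([-0.05711725, -0.74709084,  1.19426967]), array([ 0.43776419,  0.51394441, -0.73771516]))
top (array([ 0.27671238, -0.01571506,  1.41849039]), array([ 0.22293515,  0.01815406, -0.97466422]))
wrist (array([0.14354109, 0.66187744, 0.37335821]), array([ 0.27927865, -0.09462031, -0.95553672]))
{'time': 0.15, 'qpos': array([-1.35508103,  0.47763529,  0.02231794,  1.55618824, -0.01147731,
        1.10931646, -0.08311203]), 'joint_velocities': array([-0.00093281, -0.00045037, -0.00044272, -0.00691649, -0.00013887,
        0.00022132, -0.00025999]), 'joint_torque': array([ 2.48159929e-03, -5.96924686e+01,  1.60992153e+00, -2.81490737e+01,
        1.26340863e-02,  6.60048026e-03, -7.70267434e-06]), 'tcp_pos': array([0.21465243, 0.63959612, 0.30314688]), 'orientation': array([-6.13117818e-05,  1.61180550e-01,  9.86924681e-01, -7.07071187e-04]), 'force': array([-0.3717075 ,  0.74556551,  0.64930373]), 'torque': array([ 0.01028499, -0.02345802, -0.06445265]), 'opening': 0.08531683964839328}
```

View pics/scene0.png

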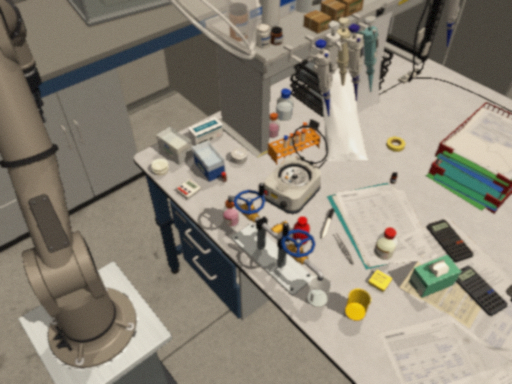

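View pics/top0.png

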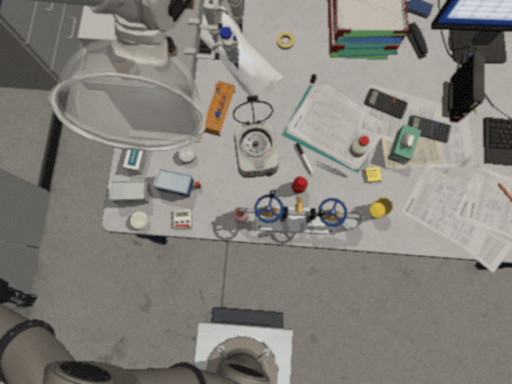

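View pics/wrist0.png

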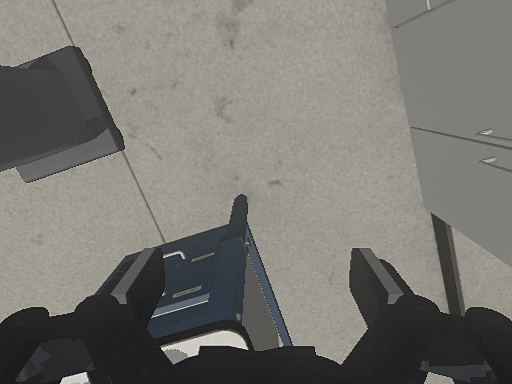

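```bash
python3 - <<'E'
import cv2
t=cv2.imread('pics/top0.png'); s=cv2.imread('pics/scene0.png')
a=cv2.resize(t[180:250,215:405],None,fx=4,fy=4,interpolation=cv2.INTER_CUBIC)
b=cv2.resize(s[180:330,200:390],None,fx=4,fy=4,interpolation=cv2.INTER_CUBIC)
cv2.imwrite('pics/ct.png',a);cv2.imwrite('pics/cs.png',b)
E
```

```text
(no output)
```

View pics/ct.png

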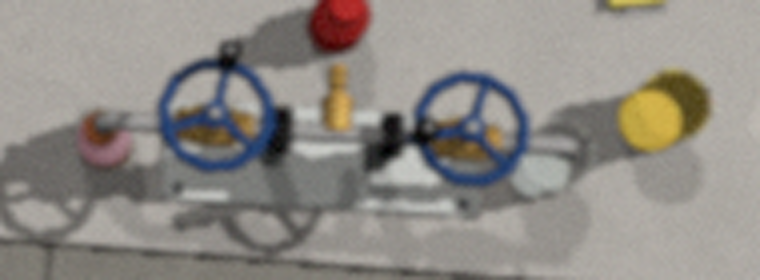

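View pics/cs.png

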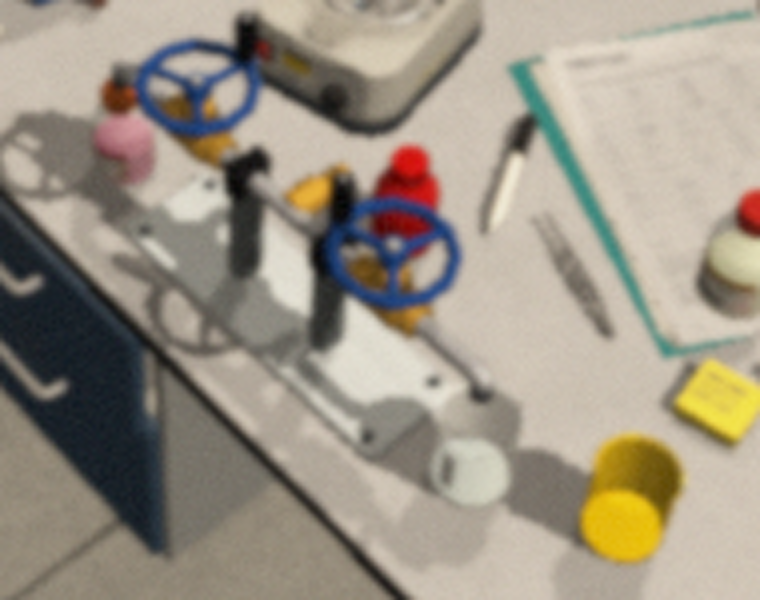

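```bash
python3 - <<'E'
from h import *
import json
for n in ('top','scene'):
    c=json.load(open(n+'0.json')); p=cv2.imread(f'pics/{n}0.png')
    h=cv2.cvtColor(p,cv2.COLOR_BGR2HSV)
    m=cv2.inRange(h,(105,110,50),(125,255,255)); 
    R=(slice(185,240),slice(245,360)) if n=='top' else (slice(180,265),slice(230,320))
    mm=np.zeros_like(m); mm[R]=m[R]
    mm=cv2.morphologyEx(mm,cv2.MORPH_CLOSE,np.ones((3,3)))
    cs,_=cv2.findContours(mm,cv2.RETR_EXTERNAL,cv2.CHAIN_APPROX_NONE)
    for k in cs:
        if len(k)<40: continue
        P=np.array([onz(c,*q[0],0.175)[:2] for q in cv2.convexHull(k)]).astype(np.float32)
        (x,y),r=cv2.minEnclosingCircle(P); e=cv2.fitEllipse(P)
        print(n,cv2.boundingRect(k),'enc',x,y,r,'ell',e)
    if n=='top':
        for lab,(u,v) in dict(gripR=(215+425/4,180+131/4),gripL=(215+231/4,180+52/4)).items(): print(lab,onz(c,u,v,.22))
        print('beaker',onz(c,215+540/4,180+172/4,.0), 'outl', onz(c,215+580/4,180+145/4,.105),'plate ends',onz(c,215+175/4,180+188/4,0.01),onz(c,215+465/4,180+203/4,.01))
    else:
        for lab,(u,v) in dict(gripR=(200+343/4,180+178/4),gripL=(200+246/4,180+20/4)).items(): print(lab,onz(c,u,v,.225))
E
```

```text
top (320, 199, 27, 27) enc 0.5249081254005432 -0.24757927656173706 0.04337845742702484 ell ((0.5250927805900574, -0.24732652306556702), (0.08413323760032654, 0.08628476411104202), 103.4434814453125)
top (255, 196, 30, 26) enc 0.5186305046081543 -0.04989899322390556 0.04623807966709137 ell ((0.5197271704673767, -0.04875418543815613), (0.0846395194530487, 0.0907512754201889), 170.56845092773438)
gripR [ 0.51067546 -0.20537707  0.22      ]
gripL [ 0.56026866 -0.05545146  0.22      ]
beaker [ 0.52466883 -0.34338932  0.        ] outl [ 0.53140227 -0.35146864  0.105     ] plate ends [ 0.48359418 -0.0215603   0.01      ] [ 0.49028556 -0.27616658  0.01      ]
scene (281, 230, 34, 27) enc 0.5267656445503235 -0.24471314251422882 0.045534078031778336 ell ((0.5268166065216064, -0.24479852616786957), (0.08808524906635284, 0.09011445939540863), 22.334314346313477)
scene (234, 191, 31, 23) enc 0.5245133638381958 -0.04673390090465546 0.04542313143610954 ell ((0.5239132046699524, -0.046448107808828354), (0.08614721894264221, 0.08971858024597168), 94.06675720214844)
gripR [ 0.51644981 -0.20705958  0.225     ]
gripL [ 0.56279202 -0.05599021  0.225     ]
```

```bash
python3 - <<'E'
from h import *
s=env.get_state()
a=np.radians(32.5); q=[0,np.cos(a),np.sin(a),0]
env.movel([.146,.434,.33],velocity=.3)
print(env.get_state()['qpos'],env.get_state()['time'])
env.reach([.41,-.19,.36],q)
print(env.get_state()['qpos'],env.get_state()['time'])
env.movel([.52,-.235,.37],velocity=.2)
s=env.get_state();print(s['qpos'],s['time'],s['tcp_pos'],s['orientation'],s['force'])
c=calibration('wrist');p,d=camera('wrist');cv2.imwrite('pics/w1.png',p)
import json; json.dump({k:np.array(v).tolist() for k,v in c.items()},open('w1.json','w')); np.save('w1.npy',d)
E
```

```text
[-1.37362195e+00  9.03055211e-02 -9.54072204e-03  2.01796826e+00
  1.04365536e-03  1.03167280e+00 -1.36559111e-01] 1.025
[-0.50525717  0.01638651  0.82929895  2.03180022 -0.01350236  1.09897272
 -0.10376   ] 3.4333
[-0.34345256  0.3143965   0.83884476  1.77218248 -0.25233839  1.16859446
  0.13467334] 4.1833 [ 0.51914833 -0.23478473  0.36955767] [-5.36637882e-04  8.43463047e-01  5.37186708e-01 -4.90355407e-04] [ 0.3830478  -0.55154702  0.24619583]
```

View pics/w1.png

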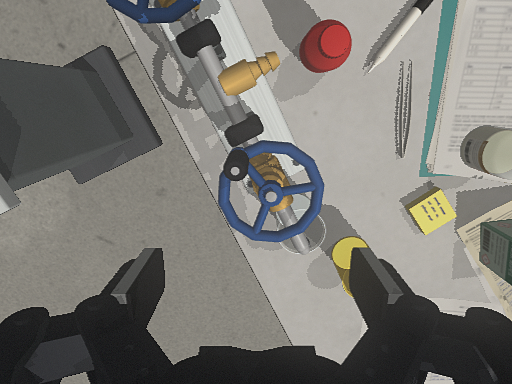

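The picture shows the right wheel at (271,191), its black crank barrel at (237,163) and the clear beaker at (305,231) under the right outlet. The red look-alike bottle is at (326,46) and the yellow beaker at (350,262). So the valve on the beaker's side is the right one.

```bash
python3 - <<'E'
from h import *
import json
c=json.load(open('w1.json')); p=cv2.imread('pics/w1.png'); d=np.load('w1.npy')
h=cv2.cvtColor(p,cv2.COLOR_BGR2HSV)
m=cv2.inRange(h,(105,110,50),(125,255,255)); m[:130]=0;m[250:]=0;m[:,:210]=0;m[:,330:]=0
k=max(cv2.findContours(m,cv2.RETR_EXTERNAL,cv2.CHAIN_APPROX_NONE)[0],key=len)
P=np.array([onz(c,*q[0],0.175)[:2] for q in cv2.convexHull(k)]).astype(np.float32)
print(cv2.minEnclosingCircle(P),cv2.fitEllipse(P))
print('hubcap',onz(c,271,197,.18),d[197,271])
b=cv2.inRange(h,(0,0,0),(180,255,70)); b[:145]=0;b[185:]=0;b[:,:215]=0;b[:,255:]=0
k=max(cv2.findContours(b,cv2.RETR_EXTERNAL,cv2.CHAIN_APPROX_NONE)[0],key=len); print(cv2.boundingRect(k),cv2.contourArea(k))
cv2.imwrite('pics/w1c.png',cv2.resize(p[130:250,200:340],None,fx=5,fy=5,interpolation=cv2.INTER_CUBIC))
R=cv2.Rodrigues(np.array(c['rvec']))[0]
for u,v in [(237,157),(240,158),(238,160)]:
    o,dd=ray(c,u,v); print(o+dd*d[v,u])
E
```

```text
((0.5266857147216797, -0.24930837750434875), 0.04648856073617935) ((0.5267242193222046, -0.2501361668109894), (0.08943039178848267, 0.0917614996433258), 95.19493103027344)
hubcap [ 0.52613581 -0.25042786  0.18      ] 0.2667968
(222, 149, 27, 32) 582.0
[ 0.52077391 -0.20056248  0.2218857 ]
[ 0.52216466 -0.20229989  0.22044266]
[ 0.52094655 -0.20223178  0.22522405]
```

View pics/w1c.png

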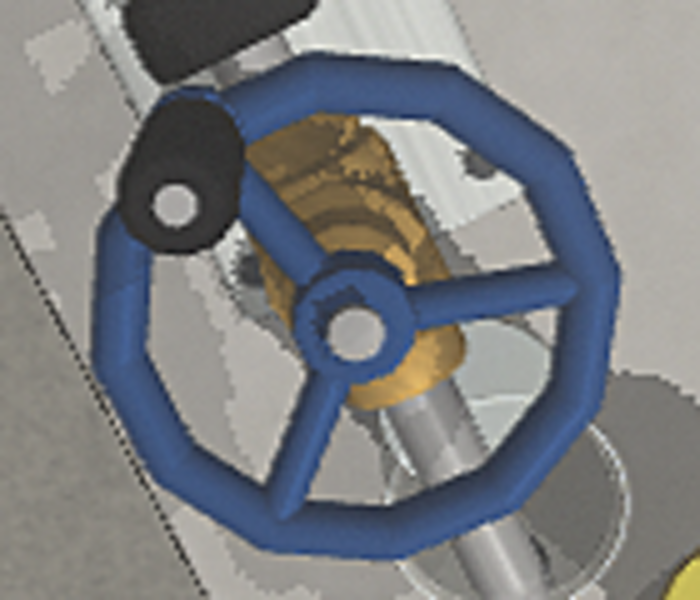

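```bash
python3 - <<'E'
from h import *
import json
c=json.load(open('w1.json'))
H=np.array([.5264,-.2493])
g=onz(c,235.4,171,.226)[:2]; print(g,np.hypot(*(g-H)),np.degrees(np.arctan2(*(g-H)[::-1])))
print('outlet',onz(c,305,248,.105))
p,d=camera('top'); c=calibration('top')
cv2.imwrite('pics/t1.png',cv2.resize(p[180:250,215:405],None,fx=4,fy=4,interpolation=cv2.INTER_CUBIC))
E
```

```text
[ 0.51604542 -0.20828546] 0.042301418419101726 104.16889242246687
outlet [ 0.52914622 -0.34795979  0.105     ]
```

```bash
python3 - <<'E'
from h import *
env.grip(.05,40)
env.movel([.516,-.2083,.31],velocity=.2)
print(env.movel([.516,-.2083,.261],velocity=.1,stop_force=12))
s=env.get_state();print(s['time'],s['tcp_pos'],s['force'])
env.grip(0.0,50)
s=env.get_state();print(s['time'],s['tcp_pos'],s['force'],s['torque'],s['opening'])
p,d=camera('wrist');cv2.imwrite('pics/w2.png',p)
E
```

```text
False
5.8417 [ 0.51624338 -0.20878532  0.26148276] [0.16870226 0.9616766  1.04571724]
6.2333 [ 0.51613348 -0.20825161  0.26163085] [-1.75890801  1.29777288  5.69248422] [ 0.36657481  0.4694258  -0.05149131] 0.01657177223846818
```

View pics/w2.png

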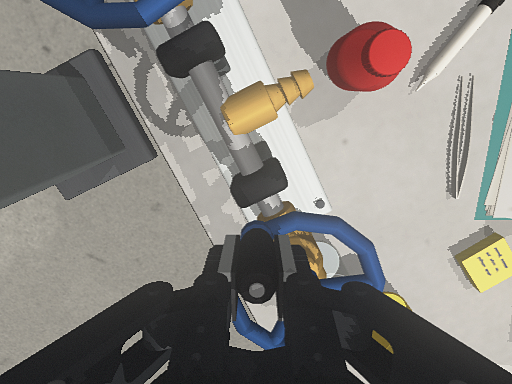

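```bash
cat >> h.py <<'E'
H=np.array([.5264,-.2493]); r=.042; Z=.261
def pt(deg): a=np.radians(deg); return [H[0]+r*np.cos(a),H[1]+r*np.sin(a),Z]
def ang(s): d=s['tcp_pos'][:2]-H; return np.degrees(np.arctan2(d[1],d[0])), np.hypot(*d)
def turn(a0,a1,step=20,vel=.12,sf=20):
    n=max(1,int(np.ceil(abs(a1-a0)/step)))
    for i,a in enumerate(np.linspace(a0,a1,n+1)[1:]):
        hit=env.movel(pt(a),velocity=vel,stop_force=sf)
        s=env.get_state(); th,rr=ang(s); t=np.radians(th)
        f=s['force']; print(f"{a:.0f} th={th:.1f} r={rr*1e3:.1f} ft={-f[0]*np.sin(t)+f[1]*np.cos(t):.1f} fr={f[0]*np.cos(t)+f[1]*np.sin(t):.1f} fz={f[2]:.1f} t={s['time']:.2f} op={s['opening']*1e3:.1f} {'HIT' if hit else ''}")
        if hit: return a,True
    return a1,False
E
python3 - <<'E'
from h import *
turn(104,-116)
E
```

```text
84 th=82.3 r=41.9 ft=-2.0 fr=1.5 fz=4.4 t=6.56 op=16.4 
64 th=62.7 r=41.5 ft=-2.0 fr=0.2 fz=4.8 t=6.83 op=17.2 
44 th=42.6 r=41.2 ft=-2.1 fr=-0.1 fz=5.2 t=7.11 op=16.6 
24 th=22.3 r=41.0 ft=-1.1 fr=-1.7 fz=6.5 t=7.38 op=16.7 
4 th=1.9 r=40.9 ft=-2.5 fr=-1.3 fz=7.0 t=7.66 op=17.1 
-16 th=-18.3 r=41.0 ft=-2.5 fr=-2.9 fz=7.8 t=7.93 op=16.7 
-36 th=-38.1 r=41.2 ft=-2.1 fr=-3.3 fz=8.9 t=8.21 op=16.9 
-56 th=-57.8 r=41.4 ft=-2.5 fr=-2.3 fz=9.0 t=8.48 op=16.8 
-76 th=-77.7 r=41.8 ft=-2.6 fr=-0.9 fz=8.9 t=8.76 op=17.0 
-96 th=-97.6 r=42.2 ft=-3.7 fr=0.3 fz=8.8 t=9.03 op=16.6 
-116 th=-117.4 r=42.5 ft=-2.0 fr=1.3 fz=9.2 t=9.31 op=16.7
```

```bash
python3 - <<'E'
from h import *
p,d=camera('wrist');cv2.imwrite('pics/w3.png',p)
turn(-116,-206,step=15,vel=.1,sf=15)
E
```

```text
-131 th=-132.1 r=42.8 ft=-2.4 fr=2.1 fz=10.1 t=9.62 op=16.8 
-146 th=-146.9 r=42.9 ft=-2.3 fr=3.3 fz=11.0 t=9.88 op=16.4 
-161 th=-161.9 r=43.0 ft=-2.6 fr=2.8 fz=12.1 t=10.13 op=16.9 
-176 th=-176.9 r=43.1 ft=-2.5 fr=4.0 fz=13.7 t=10.39 op=16.9 
-191 th=179.3 r=43.2 ft=4.0 fr=-2.3 fz=-2.0 t=10.60 op=16.9 HIT
```

View pics/w3.png

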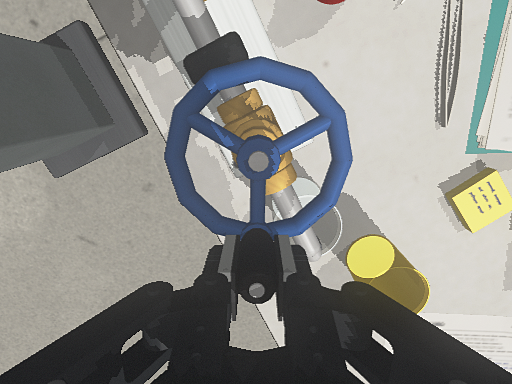

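```bash
python3 - <<'E'
from h import *
s=env.get_state();print(s['tcp_pos'],s['force'],ang(s))
env.dwell(.1); s=env.get_state();print(s['tcp_pos'],s['force'],ang(s))
p,d=camera('wrist');cv2.imwrite('pics/w4.png',p)
turn(-181,-191,step=5,vel=.03,sf=25)
s=env.get_state();print(s['tcp_pos'],s['force'],ang(s))
p,d=camera('wrist');cv2.imwrite('pics/w5.png',p)
E
```

```text
[ 0.48319406 -0.24878274  0.261861  ] [ 2.27662627 -3.98224285 -1.95799715] (np.float64(179.3140884439019), np.float64(0.043209037294961755))
[ 0.48319004 -0.2487917   0.26183175] [ 2.0606554  -3.5511564  -1.31136081] (np.float64(179.32603457294928), np.float64(0.043212952447912685))
-186 th=178.7 r=43.2 ft=12.5 fr=2.5 fz=4.4 t=11.04 op=16.9 
-191 th=178.0 r=43.3 ft=21.9 fr=0.2 fz=-1.2 t=11.32 op=16.9 
[ 0.48317216 -0.24780035  0.26188103] [ -1.00416531 -21.87924323  -1.24469861] (np.float64(178.01310826747064), np.float64(0.04325384805312965))
```

View pics/w5.png

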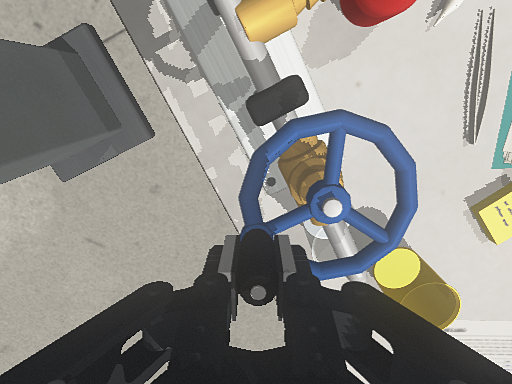

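```bash
python3 - <<'E'
from h import *
turn(-181,-161,step=20,vel=.06,sf=45)
turn(-161,519,step=20,vel=.12,sf=25)
p,d=camera('wrist');cv2.imwrite('pics/w6.png',p)
E
```

```text
-161 th=-160.4 r=42.7 ft=1.4 fr=2.6 fz=8.6 t=11.88 op=16.8 
-141 th=-140.1 r=42.1 ft=2.2 fr=1.7 fz=7.5 t=12.15 op=16.7 
-121 th=-119.8 r=41.5 ft=1.9 fr=-0.6 fz=6.4 t=12.43 op=16.7 
-101 th=-99.2 r=41.0 ft=2.2 fr=0.0 fz=7.9 t=12.70 op=16.7 
-81 th=-78.5 r=40.6 ft=2.4 fr=-1.9 fz=8.5 t=12.97 op=16.8 
-61 th=-58.0 r=40.5 ft=2.3 fr=-4.0 fz=10.5 t=13.25 op=16.7 
-41 th=-38.1 r=40.6 ft=3.3 fr=-5.9 fz=12.1 t=13.53 op=16.7 
-21 th=-18.8 r=40.7 ft=3.4 fr=-6.7 fz=13.1 t=13.80 op=16.9 
-1 th=0.8 r=41.0 ft=1.0 fr=-5.3 fz=12.0 t=14.07 op=16.8 
19 th=20.8 r=41.5 ft=2.7 fr=-3.4 fz=12.0 t=14.35 op=16.5 
39 th=40.6 r=41.9 ft=3.2 fr=-2.5 fz=10.4 t=14.62 op=16.9 
59 th=60.5 r=42.5 ft=2.6 fr=-1.1 fz=10.9 t=14.90 op=16.5 
79 th=80.1 r=42.9 ft=2.0 fr=-0.2 fz=10.4 t=15.18 op=16.8 
99 th=99.8 r=43.3 ft=2.8 fr=2.4 fz=11.7 t=15.45 op=16.8 
119 th=119.5 r=43.5 ft=2.0 fr=4.8 fz=12.9 t=15.72 op=16.7 
139 th=139.5 r=43.5 ft=2.5 fr=5.8 fz=15.3 t=16.00 op=16.3 
159 th=159.7 r=43.4 ft=2.0 fr=5.2 fz=13.6 t=16.27 op=16.8 
179 th=179.9 r=43.1 ft=2.6 fr=4.4 fz=10.7 t=16.55 op=16.8 
199 th=-160.2 r=42.7 ft=2.3 fr=2.1 fz=9
[... 262 characters left out ...]
=-57.9 r=40.5 ft=2.5 fr=-3.3 fz=11.5 t=18.20 op=16.6 
319 th=-38.1 r=40.6 ft=1.7 fr=-4.8 fz=14.1 t=18.48 op=16.8 
339 th=-18.6 r=40.8 ft=2.2 fr=-5.5 fz=13.6 t=18.75 op=17.1 
359 th=1.0 r=41.0 ft=2.7 fr=-5.1 fz=13.4 t=19.02 op=16.4 
379 th=20.9 r=41.5 ft=2.3 fr=-3.6 fz=12.6 t=19.30 op=16.6 
399 th=40.8 r=42.0 ft=2.6 fr=-1.8 fz=11.6 t=19.57 op=16.7 
419 th=60.6 r=42.5 ft=2.2 fr=-1.3 fz=11.5 t=19.85 op=16.9 
439 th=80.3 r=43.0 ft=2.8 fr=0.6 fz=11.3 t=20.12 op=16.8 
459 th=99.7 r=43.3 ft=1.9 fr=2.0 fz=13.3 t=20.40 op=16.8 
479 th=119.4 r=43.5 ft=1.2 fr=3.0 fz=14.2 t=20.68 op=16.6 
499 th=139.3 r=43.5 ft=2.2 fr=5.4 fz=15.5 t=20.95 op=17.0 
519 th=159.4 r=43.4 ft=1.8 fr=4.9 fz=15.8 t=21.23 op=16.8
```

View pics/w6.png

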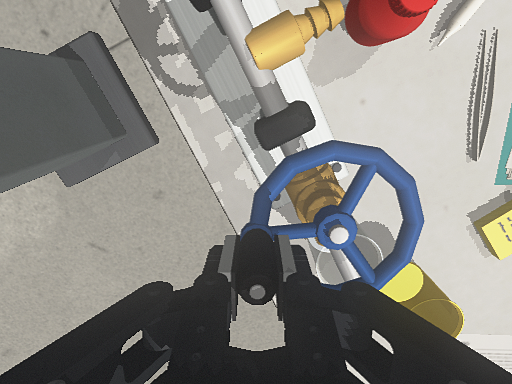

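```bash
python3 - <<'E'
from h import *
turn(519,537,step=18,vel=.08,sf=25)
env.dwell(.3); s=env.get_state(); print(ang(s),s['force'])
turn(537,538.5,step=18,vel=.02,sf=25)
env.dwell(.3); s=env.get_state(); print(ang(s),s['force'],s['tcp_pos'],s['joint_velocities'].round(4))
p,d=camera('wrist');cv2.imwrite('pics/w7.png',p)
a=cv2.imread('pics/w4.png'); o=np.hstack([a[80:300,180:440],p[80:300,180:440]]); cv2.imwrite('pics/cmp.png',cv2.resize(o,None,fx=1.5,fy=1.5))
E
```

```text
537 th=177.3 r=43.2 ft=1.3 fr=4.0 fz=13.7 t=21.59 op=17.1 
(np.float64(177.26882079381744), np.float64(0.04314933479599848)) [-4.39204253 -0.66422842 13.80644072]
538 th=177.8 r=43.1 ft=-0.5 fr=5.3 fz=14.9 t=22.14 op=17.0 
(np.float64(177.7946292572952), np.float64(0.0431400906508586)) [-5.3467096   0.22403174 14.85703205] [ 0.48329186 -0.24763991  0.26155156] [ 0.0015  0.0004  0.0012 -0.0006  0.0015 -0.0002 -0.0009]
```

View pics/cmp.png

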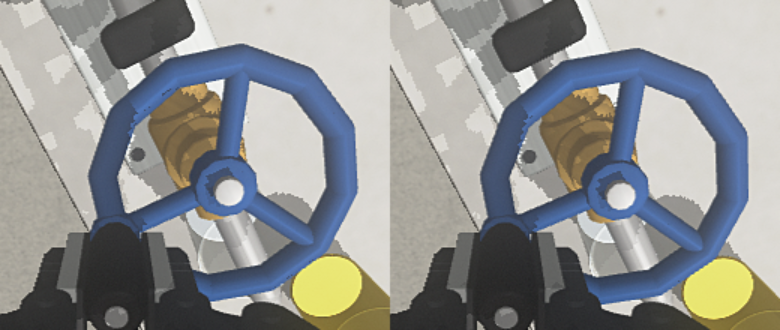

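```bash
python3 - <<'E'
from h import *
turn(538.5,540,step=18,vel=.02,sf=25)
env.dwell(.3); s=env.get_state(); print(ang(s),s['force'],s['tcp_pos'],s['orientation'])
p,d=camera('wrist');cv2.imwrite('pics/w8.png',p)
a=cv2.imread('pics/w4.png')
def aff(p,lab):
    M=np.eye(2,3,dtype=np.float32)
    g=lambda x:cv2.cvtColor(x,cv2.COLOR_BGR2GRAY)
    # wheel mask
    h=cv2.cvtColor(a,cv2.COLOR_BGR2HSV); m=cv2.inRange(h,(105,110,40),(125,255,255)); m[:95]=0;m[290:]=0;m[:,230:][:, :]=m[:,230:]; m[:,:230]=0; m[:, 430:]=0
    m=cv2.dilate(m,np.ones((5,5)))
    pts=cv2.goodFeaturesToTrack(g(a),80,.01,4,mask=m)
    q,st,_=cv2.calcOpticalFlowPyrLK(g(a),g(p),pts,None,winSize=(15,15))
    ok=st.ravel()==1
    M,inl=cv2.estimateAffinePartial2D(pts[ok],q[ok],ransacReprojThreshold=1.0)
    print(lab,'rot deg',np.degrees(np.arctan2(M[1,0],M[0,0])),'scale',np.hypot(M[0,0],M[1,0]),'n',inl.sum(),len(inl), 'hub shift',M@[329,205,1]-[329,205])
for f in ('w5','w7','w8'): aff(cv2.imread(f'pics/{f}.png'),f)
E
```

```text
540 th=179.0 r=43.1 ft=-1.7 fr=5.3 fz=15.7 t=22.74 op=16.4 
(np.float64(178.94374641135786), np.float64(0.043099404876531515)) [-5.21033363  1.7719153  15.51031626] [ 0.48330792 -0.2485055   0.26154304] [ 0.00579993  0.84471009  0.53518476 -0.00291434]
w5 rot deg -0.2924920106170781 scale 0.9981784954474416 n 72 80 hub shift [-0.31139631 -0.20908592]
w7 rot deg 1.5287319119477552 scale 0.9973137212133877 n 50 80 hub shift [1.01669955 2.37254447]
w8 rot deg 0.3753408684873996 scale 1.0003998219889438 n 68 80 hub shift [0.56467701 1.17981227]
```

```bash
python3 - <<'E'
from h import *
turn(540,540.5,step=18,vel=.02,sf=25)
env.dwell(.4); s=env.get_state(); print(ang(s),s['force'],s['opening'],s['joint_velocities'].round(4))
p,d=camera('wrist');cv2.imwrite('pics/w9.png',p)
a=cv2.imread('pics/w4.png')
g=lambda x:cv2.cvtColor(x,cv2.COLOR_BGR2GRAY)
h=cv2.cvtColor(a,cv2.COLOR_BGR2HSV); m=cv2.inRange(h,(105,110,40),(125,255,255)); m[:95]=0;m[290:]=0; m[:,:230]=0; m[:, 430:]=0
m=cv2.dilate(m,np.ones((5,5)))
pts=cv2.goodFeaturesToTrack(g(a),80,.01,4,mask=m)
q,st,_=cv2.calcOpticalFlowPyrLK(g(a),g(p),pts,None,winSize=(15,15)); ok=st.ravel()==1
M,inl=cv2.estimateAffinePartial2D(pts[ok],q[ok],ransacReprojThreshold=1.0)
print(np.degrees(np.arctan2(M[1,0],M[0,0])),inl.sum())
p,d=camera('scene');cv2.imwrite('pics/s9.png',np.vstack([cv2.resize(p,None,fx=1.2,fy=1.2)]))
E
```

```text
540 th=179.3 r=43.1 ft=-2.2 fr=4.9 fz=16.2 t=23.34 op=16.3 
(np.float64(179.25199358472202), np.float64(0.04308703996161311)) [-6.53421454  2.42944105 15.71686944] 0.016639435127947338 [-0.0002 -0.      0.0004  0.0001 -0.0013 -0.0001  0.0004]
0.22527044546316163 73
```

View pics/s9.png

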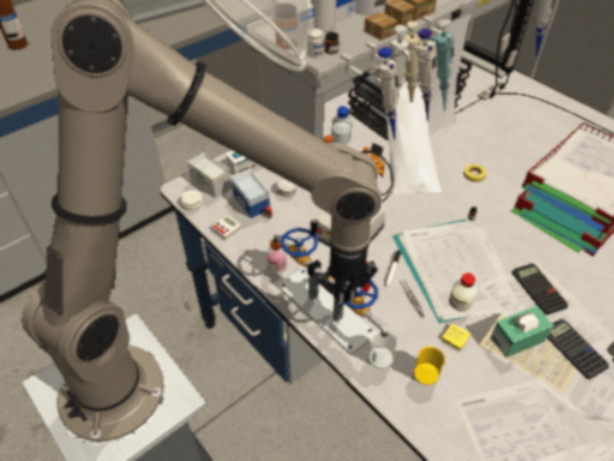

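View pics/w9.png

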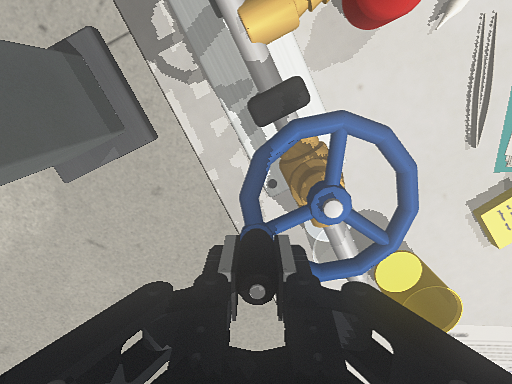

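The wheel is two turns off its stop to within about 0.2° and at rest. The barrel is still gripped (16.6 mm opening). The beaker (380,356 in the scene picture), the bottle and the left wheel look as before. Handing in.

```bash
python3 -c "
from h import *
job.job_done()"
```

```text
the job is handed in; nothing more can be done
```

I closed the right valve, the one over the clear beaker, onto its stop and then backed it off two full turns. I handed the job in at about 23 s of robot time, with the gripper still holding the crank handle.

- **Closing:** The wheel turned about 285° clockwise to the stop. There I pushed until the force at the crank reached 22 N, and the crank gave only about 1°. The stop lies on the wheel's -x side, as described.
- **Backing off:** After two turns the crank stood at 179.25°, against 179.33° at the stop. Comparing the wheel's position in the wrist pictures gave a difference of about 0.2°, so the two checks agree.
- **At the end:** The wheel was at rest and the fingers were 16.6 mm apart on the barrel. The barrel is 18 mm thick, but the reading stayed at 16 to 17 mm all the way round and the wheel followed the crank.
- **Vertical force:** About 16 N remained on the tool, well under the 120 N wrist limit. I left it alone because correcting it might have moved the wheel.
- **Surroundings:** By eye, the last scene picture shows the beaker, bottle, left wheel and other items where they were. I did not measure their positions again.
- **Disagreement:** The sideways force at the crank read opposite to the expected sign while turning. Its size fitted the stated 2 to 3 N, and I did not look into why.

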